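Turn the wax tin over with its board

ROBOT

A 7-joint arm with a two-finger parallel gripper is mounted at the origin on the work surface. World frame = base frame: x ahead of the robot, y to its left, z up, the work surface at z = 0. Lengths are in m, angles in rad, forces in N, time in s.
With the tool pointing down it reaches from about 0.4 to 0.875 m from the base axis. Payload 6.5 kg.
Tool frame: the origin (TCP) lies at the very end of the fingers, on their centre line; the grasp point (between the pads) lies manip.grip_depth behind it (manip.grip_depth is the distance from the TCP to the grasp point, in m); z points along the fingers, y is the line along which they close (so a half turn about z gives the same grasp; the last joint's range is limited). The gripper opens to 88 mm and grips with 3 to 60 N. Pads are 18 mm wide; open, the fingers measure 123 mm over their backs; the gripper's body (75 mm by 187 mm) begins 45 mm behind the grasp point.
Start: joints at [1.105, 0.536, -0.004, 1.538, 0.003, 1.067, -0.071], TCP at [0.253, -0.599, 0.239] pointing down, gripper open.
Joint ranges: [-2.7, 2.7], [-0.37, 2.16], [-1.27, 1.26], [0.24, 2.4], [-1.31, 4.45], [0.19, 1.91], [-2.76, 2.76]. Speed limits (rad/s): [2.39, 2.39, 3.14, 3.14, 3.14, 3.14, 3.14].

INTERFACE

Orientations are given as a unit quaternion [x, y, z, w].
In Python, from bench import manip gives the robot as it stands.
- The arm moves only by the tool carry_out, never from a script. Its argument "series" is a list of rows, each an object of numbers: "grip": the finger opening in cm, from 0 to 8.81; "dx", "dy", "dz": the shift along the world's x, y, z in cm; "ax", "ay", "az": the turn, a rotation vector about the world's x, y, z in rad. A call has 1 to 8 rows; each row is the pose to reach, as a shift and turn from the pose commanded when the call began; what a row does not reach only later rows make up. A row lasts 1/10 s, in which the tool goes at most 50 mm and 8.59 degrees, less where a joint would pass 70% of its speed; a pose out of reach is approached as far as the arm can. A call with a gripper value outside its range is refused whole. The fingers move at their own pace and stop on an object; "grip_force" is the grip in N (left out, the last holds). Time passes only in rows, so rows that repeat a pose let the fingers close. It gives the time, the measured TCP pose, the force, the opening and the grip force at its end, in the units of the state.
- manip.get_obs(): the state, without advancing time (a new reading comes with each control period).
- manip.camera(name): name is "scene" or "side" or "wrist"; returns the picture (384x512x3 uint8, red, green, blue); there is no depth.
- manip.calibration(name): a dict with "fx", "fy", "cx", "cy" (pixels), "k1" (the pictures are not rectified: a ray, as slopes to the right and down, at radius r is drawn at 1 + k1 r^2 times it, then the intrinsics apply), "eye" and "rotation" of the camera in the world. Camera axes: x right, y down, z forward; pixel columns grow to the right and rows downward; lengths in m; the calibration is good to about 2 mm. A picture is of the moment at which its call begins: read the wrist's pose just before it. calibration takes no time and is no camera call; for the wrist camera it gives the pose at the moment of the call.
- manip.finish_job(): hands the job in; it is judged then, once.
The state is a dict: "t": time; "joint_pos": joint angles; "joint_vel": joint speeds; "joint_efforts": joint torques, N m; "tool_pos": TCP position; "orientation": TCP orientation; "ft_force": force on the tool from outside, world axes, zero at the start; "torque": the same for the moment, N m; "gripper_width": opening from 0.0 (shut) to 1.0 (fully open); "gripper_force": force on a finger pad.
Only numpy, scipy, OpenCV 4.12 (cv2) and the standard library are available. Lean on these libraries where they do the work, as an engineer would, in place of code of your own. Each camera call takes 0.05 s, during which the arm holds its last target. There are 200 camera calls.

TASK

Two sloping white stands each hold a wax tin stacked with a wooden board. On one stand the board still lies on top of the tin: grip that tin and board together, turn them over as one without letting them come apart, and leave them squarely back on the same stand with the board underneath against the slope and the tin bottom-up on top, let go and at rest. The pair on the other stand, with the bare tin bottom already on top, is done: leave it alone.

Things in the scene. Friction and masses are not known exactly. Their poses are not given: they have to be found in the camera images.
- stand: White fixed stand of the pair to turn. Origin: centre under its 150 x 130 base, z up. Its seat slopes 55 deg, falling to its +x (outwards, to the right): up the slope u=(-0.574,0,0.819), out of it n=(0.819,0,0.574) in its frame. Slope meets ledge along y at x=20, z=60 mm. Plate backs only the lower 60 mm of the pair; the upper 60 mm stands free. Ledge: along n, 54 mm deep, no lip.
- tin: Aluminium tin, open box 120 (x) x 110 (y) x 24 mm, with a loose wax cake inside; tin, cake and board about 0.45 kg, stack 34 mm thick. Origin: centre of its outer bottom; z points out of its mouth. At the start the bottom lies on the slope, z along the stand's n, x down the slope, the lower edge on the ledge: origin 60 mm up from the ledge, centred in y.
- board: Brown wooden board 120 (x) x 130 (y) x 10 mm lying loose over the mouth of the tin to be turned, their lower and upper edges flush. Origin: centre of the face that touches the tin's rim; z points away from the tin.
- other_tin: The same kind of tin, already turned, bottom up (a dark ring marks it) on its own board on a second, identical stand: a bystander. Origin: centre of its outer bottom, which is uppermost; z points out of its mouth, into the slope.
Things that resemble listed ones, but are neither listed nor needed, are in the scene too. Leave any turquoise look-alike of the tin alone.

How it is judged:
By the outcome, as a careful person would: the job done as asked, in the order asked, and still so for the second after the job is handed in, with the robot touching nothing.
It also fails if it takes over 43 s, if anything falls off the work surface, if the arm or the gripper's body presses on something with over 40 N, if the wrist force passes 120 N, or if a joint passes its speed limit or range.

## Working session

There is one attempt and no reset: what is moved stays moved. The work goes in short steps, Python scripts to look and compute and a tool call to move; the robot and the scene stay as the last step left them, time stands still between calls to the robot, and variables do not carry over. Pictures are saved under pics/ and viewed, at most 10 in all, crops included, and the job is handed in when it is done.

Besides the shell and the picture viewer there is one more tool, called after ">>>" in YAML: its name, and indented under it one key for each argument. carry_out: Moves the arm, as the interface text tells. Its arguments: {"type":"object","properties":{"series":{"type":"array"},"grip_force":{"type":"number"}},"required":["series"]}

```bash
mkdir -p pics; ls; python3 - <<'E'
from bench import manip
import cv2,numpy as np
o=manip.get_obs();print({k:np.round(v,3) for k,v in o.items()},manip.grip_depth)
a=manip.camera("scene");b=manip.camera("side")
cv2.imwrite("pics/scene0.png",a[:,:,::-1]);cv2.imwrite("pics/side0.png",b[:,:,::-1])
for n in("scene","side","wrist"):print(n,manip.calibration(n))
E
```

```text
pics
{'t': np.float64(0.0), 'joint_pos': array([ 1.105,  0.537, -0.004,  1.539,  0.003,  1.067, -0.071]), 'joint_vel': array([-0.   ,  0.   ,  0.002,  0.001,  0.001, -0.001,  0.001]), 'joint_efforts': array([-0.0000e+00, -5.7099e+01,  9.9100e-01, -2.5160e+01, -5.6000e-02,
        1.8000e-02,  0.0000e+00]), 'tool_pos': array([ 0.253, -0.598,  0.238]), 'orientation': array([ 0.98 ,  0.199, -0.   , -0.001]), 'ft_force': array([0.304, 0.025, 0.3  ]), 'torque': array([ 0.025,  0.016, -0.001]), 'gripper_force': np.float64(0.0), 'gripper_width': np.float64(1.002)} 0.0187
scene {'fx': 430.28678348066376, 'fy': 430.28678348066376, 'cx': 255.41863215548148, 'cy': 191.05893082493867, 'k1': -0.05726764476507683, 'eye': array([1.16654493, 0.02943826, 0.66323434]), 'rotation': array([ 0.6366271 ,  0.68705185, -0.25911558, -0.23563703])}
side {'fx': 416.808653545021, 'fy': 416.808653545021, 'cx': 247.27515333924, 'cy': 187.23452994407472, 'k1': -0.09917850328818704, 'eye': array([ 0.36240425, -0.45312695,  0.74409952]), 'rotation': array([ 0.88884878, -0.29360489,  0.10352383, -0.33619463])}
wrist {'fx': 320.3831269072226, 'fy': 320.3831269072226, 'cx': 262.00232730621707, 'cy': 191.62519231534822, 'k1': -0.02648810838348604, 'eye': array([ 0.32499544, -0.56854394,  0.38307735]), 'rotation': array([ 0.82425181, -0.54591982, -0.08378255,  0.1247437 ])}
```

View pics/scene0.png

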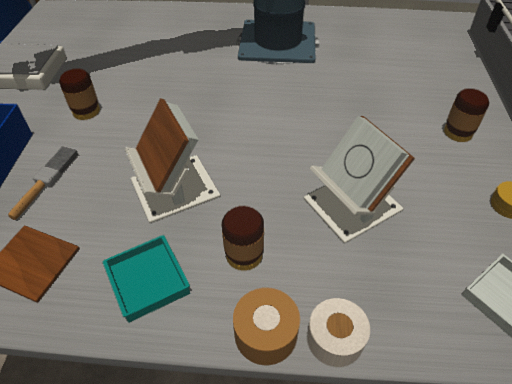

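View pics/side0.png

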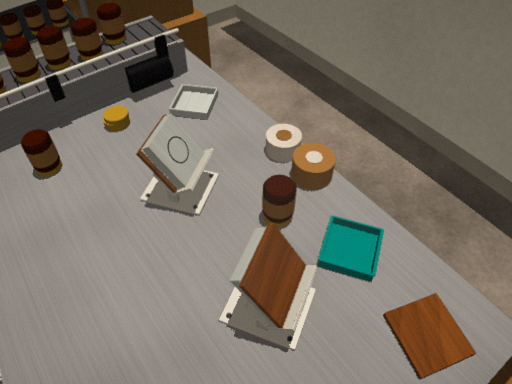

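```bash
python3 - <<'E'
import cv2,numpy as np
a=cv2.imread("pics/scene0.png")[90:230,115:235];b=cv2.imread("pics/side0.png")[215:355,210:330]
A=cv2.resize(np.hstack([a[:140],b[:140]]),None,fx=3.33,fy=3.33,interpolation=cv2.INTER_CUBIC)
cv2.imwrite("pics/crop1.png",A);print(A.shape)
E
```

```text
(466, 799, 3)
```

View pics/crop1.png

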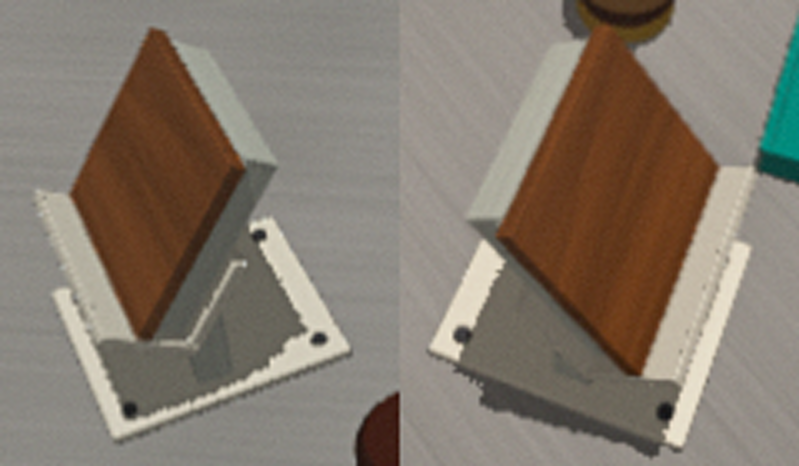

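```bash
cat > h.py <<'E'
import numpy as np,cv2
from bench import manip
from scipy.spatial.transform import Rotation as R
def ray(n,p):
    c=manip.calibration(n);x,y=(p[0]-c['cx'])/c['fx'],(p[1]-c['cy'])/c['fy']
    s=1
    for _ in range(10): s=1+c['k1']*(x*x+y*y)/s**2
    d=R.from_quat(c['rotation']).apply([x/s,y/s,1]);return c['eye'],d/np.linalg.norm(d)
def tri(p,q):
    (a,d),(b,e)=ray('scene',p),ray('side',q)
    s=np.linalg.lstsq(np.c_[d,-e],b-a,rcond=None)[0]
    P,Q=a+s[0]*d,b+s[1]*e;return (P+Q)/2,np.linalg.norm(P-Q)
def plane(n,p,z=0):
    a,d=ray(n,p);return a+d*(z-a[2])/d[2]
E
python3 - <<'E'
from h import *
np.set_printoptions(precision=4,suppress=True)
S=dict(top=(160.9,99),right=(187.7,139.5),bot=(158.5,190.6),left=(136.6,147.7))
T=dict(top=(271,224),right=(305.5,264.5),bot=(281.5,327.6),left=(240,285.6))
for i in S:
  for j in T:
    P,e=tri(S[i],T[j])
    if e<.012: print(i,j,P,e)
for p in [(149.5,221.2),(220.1,195.1),(195.5,156.1),(131.5,177.1)]:print(plane('scene',p,.006))
for p in [(218.8,320),(292.5,350),(313.5,289)]:print(plane('side',p,.006))
# reference other stand ring
E
```

```text
top top [ 0.6063 -0.1715  0.2343] 0.0023652005177051258
top left [ 0.5263 -0.2002  0.1731] 0.002699992228376031
right top [ 0.635  -0.1329  0.1712] 0.005183542406428589
right left [ 0.5481 -0.1594  0.0908] 0.0060341269134662244
bot right [ 0.6729 -0.1914  0.078 ] 0.005104647453050517
bot bot [ 0.5905 -0.229  -0.02  ] 0.007456304594295893
left right [ 0.6393 -0.2225  0.1521] 0.00014244637585538548
left bot [ 0.5626 -0.2598  0.0774] 0.0014684673631290268
[ 0.6885 -0.216   0.006 ]
[ 0.6131 -0.0893  0.006 ]
[ 0.5059 -0.1578  0.006 ]
[ 0.5775 -0.2817  0.006 ]
[ 0.5004 -0.159   0.006 ]
[ 0.5737 -0.284   0.006 ]
[ 0.6838 -0.2165  0.006 ]
```

```bash
cat >> h.py <<'E'
YAW=np.deg2rad(-58.6);C=np.array([.594,-.186,0])
RS=R.from_euler('z',YAW)
a=np.deg2rad(55);U=RS.apply([-np.cos(a),0,np.sin(a)]);N=RS.apply([np.sin(a),0,np.cos(a)])
def P(u,n,y=0): return C+RS.apply([.020,y,.060])+u*U+n*N
def Q(s):
    z=-U;y=s*N;return R.from_matrix(np.c_[np.cross(y,z),y,z])
def go(u,n,s,y=0):
    o=manip.get_obs();q=R.from_quat(o['orientation'])
    print('shift cm',np.round((P(u,n,y)-o['tool_pos'])*100,2),'rotvec',np.round((Q(s)*q.inv()).as_rotvec(),3))
E
python3 - <<'E'
from h import *
print([m for m in dir(manip) if m[0]!='_'],U,N)
go(.18,.017,1);go(.18,.017,-1)
E
```

```text
['IKError', 'calibration', 'camera', 'finish_job', 'get_obs', 'grip_depth'] [-0.29883885  0.48957662  0.81915204] [ 0.42678611 -0.69918788  0.57357644]
shift cm [30.51 47.14 -2.07] rotvec [-0.545 -0.28   0.144]
shift cm [30.51 47.14 -2.07] rotvec [ 0.412 -0.803 -2.861]
```

>>> carry_out:
  series:
    - {"grip": 8.8,"dz": 5}
    - {"grip": 8.8,"dz": 10}
    - {"grip": 8.8,"dx": 2,"dy": 3,"dz": 14}
    - {"grip": 8.8,"dx": 5,"dy": 7,"dz": 16}
    - {"grip": 8.8,"dx": 8,"dy": 11,"dz": 16,"ax": -0.09,"ay": -0.05,"az": 0.02}
    - {"grip": 8.8,"dx": 11,"dy": 15,"dz": 16,"ax": -0.18,"ay": -0.09,"az": 0.05}
    - {"grip": 8.8,"dx": 14,"dy": 19,"dz": 16,"ax": -0.27,"ay": -0.14,"az": 0.07}
    - {"grip": 8.8,"dx": 17,"dy": 23,"dz": 16,"ax": -0.36,"ay": -0.19,"az": 0.1}
  grip_force: 60

```text
invalid input at $.series[0]: expected keys grip, dx, dy, dz, ax, ay, az
```

```bash
python3 - <<'E'
from h import *
go(.20,.017,1);o=manip.get_obs();print(o['t'],np.round(o['joint_pos'],2),o['tool_pos'])
E
```

```text
shift cm [29.91 48.12 -0.43] rotvec [-0.545 -0.28   0.144]
0.1 [ 1.1   0.54 -0.    1.54  0.    1.07 -0.07] [ 0.25276347 -0.59823677  0.23791616]
```

>>> carry_out:
  series:
    - {"grip": 8.8,"dx": 0,"dy": 0,"dz": 5,"ax": 0,"ay": 0,"az": 0}
    - {"grip": 8.8,"dx": 0,"dy": 0,"dz": 10,"ax": 0,"ay": 0,"az": 0}
    - {"grip": 8.8,"dx": 2,"dy": 3,"dz": 13,"ax": 0,"ay": 0,"az": 0}
    - {"grip": 8.8,"dx": 5,"dy": 7,"dz": 15,"ax": 0,"ay": 0,"az": 0}
    - {"grip": 8.8,"dx": 8,"dy": 11,"dz": 15,"ax": -0.09,"ay": -0.05,"az": 0.02}
    - {"grip": 8.8,"dx": 11,"dy": 15,"dz": 15,"ax": -0.18,"ay": -0.09,"az": 0.05}
    - {"grip": 8.8,"dx": 14,"dy": 19,"dz": 15,"ax": -0.27,"ay": -0.14,"az": 0.07}
    - {"grip": 8.8,"dx": 17,"dy": 23,"dz": 15,"ax": -0.36,"ay": -0.19,"az": 0.1}
  grip_force: 60

```text
t: 0.9
tool_pos: [0.4219, -0.3695, 0.3892]
orientation: [0.948, 0.244, 0.059, 0.196]
ft_force: [1.3, 0.0, 0.1]
gripper_width: 0.997
gripper_force: 0.0
```

```bash
python3 - <<'E'
from h import *
go(.20,.017,1);o=manip.get_obs();print(o['t'],np.round(o['joint_pos'],2),o['tool_pos'])
E
```

```text
shift cm [ 13.    25.24 -15.56] rotvec [-0.18  -0.087  0.04 ]
0.9 [ 0.7   0.05 -0.18  1.9   0.27  0.85 -0.69] [ 0.42186799 -0.3694918   0.38918408]
```

>>> carry_out:
  series:
    - {"grip": 8.8,"dx": 2,"dy": 4,"dz": 0,"ax": -0.09,"ay": -0.04,"az": 0.02}
    - {"grip": 8.8,"dx": 4,"dy": 8,"dz": 0,"ax": -0.18,"ay": -0.087,"az": 0.04}
    - {"grip": 8.8,"dx": 6,"dy": 12,"dz": 0,"ax": -0.18,"ay": -0.087,"az": 0.04}
    - {"grip": 8.8,"dx": 8,"dy": 16,"dz": -2,"ax": -0.18,"ay": -0.087,"az": 0.04}
    - {"grip": 8.8,"dx": 10,"dy": 20,"dz": -4,"ax": -0.18,"ay": -0.087,"az": 0.04}
    - {"grip": 8.8,"dx": 12,"dy": 24,"dz": -7,"ax": -0.18,"ay": -0.087,"az": 0.04}
    - {"grip": 8.8,"dx": 13,"dy": 25.2,"dz": -11,"ax": -0.18,"ay": -0.087,"az": 0.04}
    - {"grip": 8.8,"dx": 13,"dy": 25.2,"dz": -14,"ax": -0.18,"ay": -0.087,"az": 0.04}

```text
t: 1.7
tool_pos: [0.5519, -0.1158, 0.2462]
orientation: [0.919, 0.26, 0.081, 0.286]
ft_force: [-0.8, -0.7, -0.1]
gripper_width: 1.001
gripper_force: 0.0
```

```bash
python3 - <<'E'
from h import *
go(.20,.017,1);go(.073,.017,1);o=manip.get_obs();print(o['t'],np.round(o['joint_pos'],2),o['tool_pos'],manip.calibration('wrist'))
im=manip.camera('wrist');im2=manip.camera('side')[130:384,130:469]
cv2.imwrite('pics/w1.png',np.hstack([cv2.resize(im,(400,300)),cv2.resize(im2,(400,300))])[:,:,::-1])
E
```

```text
shift cm [ 0.   -0.12 -1.26] rotvec [-0.006 -0.004 -0.003]
shift cm [  3.8   -6.34 -11.66] rotvec [-0.006 -0.004 -0.003]
1.7 [ 0.22  0.32 -0.49  2.06  1.02  0.88 -1.96] [ 0.55190068 -0.11583503  0.24617637] {'fx': 320.3831269072226, 'fy': 320.3831269072226, 'cx': 262.00232730621707, 'cy': 191.62519231534822, 'k1': -0.02648810838348604, 'eye': array([ 0.57540443, -0.00495752,  0.36550005]), 'rotation': array([ 0.80216121, -0.49966441,  0.1862739 ,  0.26865387])}
```

View pics/w1.png

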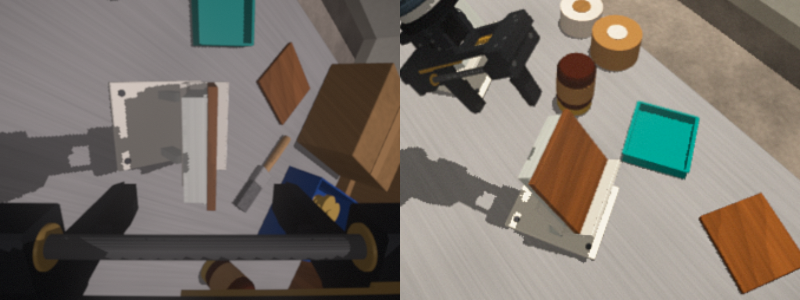

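```bash
python3 - <<'E'
from h import *
c=manip.calibration('wrist');r=R.from_quat(c['rotation'])
def proj(X):
    v=r.inv().apply(X-c['eye']);x,y=v[:2]/v[2];s=1+c['k1']*(x*x+y*y)
    return np.array([c['cx']+c['fx']*x*s,c['cy']+c['fy']*y*s])/1.28
for n,y in[(.034,.065),(.024,.065),(.034,-.065),(.024,-.065),(0,.055),(0,-.055)]:print(n,y,proj(P(.12,n,y)).round(1))
w=cv2.imread('pics/w1.png')[60:220,160:240]
cv2.imwrite('pics/w2.png',cv2.resize(w,None,fx=3.7,fy=3.7,interpolation=cv2.INTER_CUBIC))
E
```

```text
0.034 0.065 [218.   81.7]
0.024 0.065 [206.9  81.7]
0.034 -0.065 [215.6 208.9]
0.024 -0.065 [206.1 208.8]
0 0.055 [180.6  92.9]
0 -0.055 [183.3 200.2]
```

View pics/w2.png

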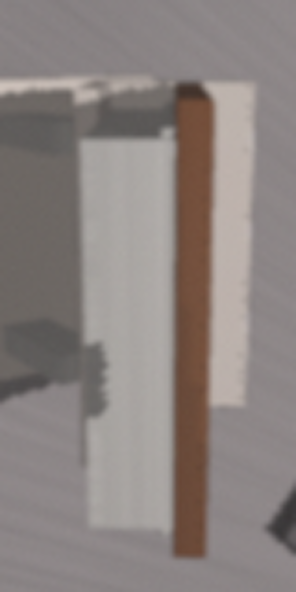

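>>> carry_out:
  series:
    - {"grip": 8.8,"dx": 0.5,"dy": -1.1,"dz": -2.2,"ax": -0.006,"ay": -0.004,"az": -0.003}
    - {"grip": 8.8,"dx": 1.1,"dy": -2.2,"dz": -4.2,"ax": -0.006,"ay": -0.004,"az": -0.003}
    - {"grip": 8.8,"dx": 1.7,"dy": -3.3,"dz": -6.2,"ax": -0.006,"ay": -0.004,"az": -0.003}
    - {"grip": 8.8,"dx": 2.4,"dy": -4.4,"dz": -8.2,"ax": -0.006,"ay": -0.004,"az": -0.003}
    - {"grip": 8.8,"dx": 3,"dy": -5.5,"dz": -10.1,"ax": -0.006,"ay": -0.004,"az": -0.003}
    - {"grip": 8.8,"dx": 3.6,"dy": -6.4,"dz": -11.6,"ax": -0.006,"ay": -0.004,"az": -0.003}
    - {"grip": 8.8,"dx": 3.6,"dy": -6.4,"dz": -11.6,"ax": -0.006,"ay": -0.004,"az": -0.003}

```text
t: 2.5
tool_pos: [0.5866, -0.1862, 0.1328]
orientation: [0.919, 0.254, 0.079, 0.292]
ft_force: [-0.7, 0.1, -0.2]
gripper_width: 0.996
gripper_force: 0.0
```

```bash
python3 - <<'E'
from h import *
go(.073,.017,1,-.0025);o=manip.get_obs();print(o['t'],np.round(o['joint_pos'],2),o['tool_pos'],o['ft_force'])
im=manip.camera('wrist');im2=manip.camera('side')[130:384,130:469]
cv2.imwrite('pics/w3.png',np.hstack([cv2.resize(im,(400,300)),cv2.resize(im2,(400,300))])[:,:,::-1])
E
```

```text
shift cm [ 0.12  0.57 -0.33] rotvec [ 0.004 -0.     0.009]
2.5 [ 0.24  0.56 -0.35  2.05  1.34  0.74 -2.19] [ 0.58656977 -0.18620309  0.1328497 ] [-0.67498858  0.11932431 -0.15110455]
```

View pics/w3.png

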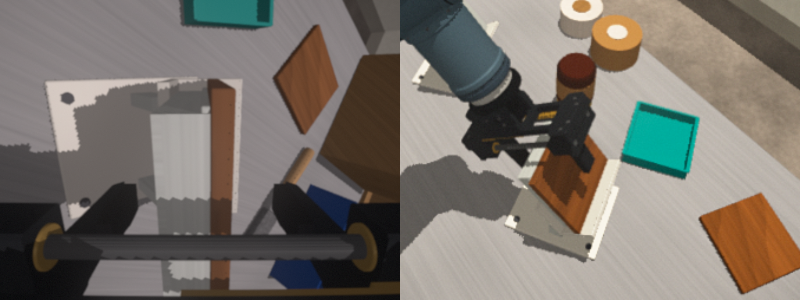

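>>> carry_out:
  series:
    - {"grip": 8.8,"dx": 0.1,"dy": 0.5,"dz": -0.3,"ax": 0.004,"ay": 0,"az": 0.009}
    - {"grip": 8.8,"dx": 0.1,"dy": 0.5,"dz": -0.3,"ax": 0.004,"ay": 0,"az": 0.009}
    - {"grip": 8.8,"dx": 0.1,"dy": 0.5,"dz": -0.3,"ax": 0.004,"ay": 0,"az": 0.009}

```text
t: 2.9
tool_pos: [0.5881, -0.178, 0.1304]
orientation: [0.918, 0.26, 0.083, 0.289]
ft_force: [-0.3, -0.2, -0.2]
gripper_width: 1.003
gripper_force: 0.0
```

```bash
python3 - <<'E'
from h import *
go(.073,.017,1,-.0025);o=manip.get_obs();print(o['t'],np.round(o['joint_pos'],2),o['tool_pos'],o['ft_force'])
E
```

```text
shift cm [-0.04 -0.25 -0.09] rotvec [-0.002  0.001 -0.004]
2.9 [ 0.23  0.56 -0.35  2.05  1.34  0.73 -2.2 ] [ 0.58812822 -0.1779833   0.13040298] [-0.32293542 -0.20364496 -0.15384003]
```

>>> carry_out:
  series:
    - {"grip": 8.8,"dx": 0,"dy": -0.15,"dz": 0,"ax": 0,"ay": 0,"az": 0}
    - {"grip": 5,"dx": 0,"dy": -0.15,"dz": 0,"ax": 0,"ay": 0,"az": 0}
    - {"grip": 3,"dx": 0,"dy": -0.15,"dz": 0,"ax": 0,"ay": 0,"az": 0}
    - {"grip": 2,"dx": 0,"dy": -0.15,"dz": 0,"ax": 0,"ay": 0,"az": 0}
    - {"grip": 2,"dx": 0,"dy": -0.15,"dz": 0,"ax": 0,"ay": 0,"az": 0}
    - {"grip": 2,"dx": 0,"dy": -0.15,"dz": 0,"ax": 0,"ay": 0,"az": 0}
    - {"grip": 2,"dx": 0,"dy": -0.15,"dz": 0,"ax": 0,"ay": 0,"az": 0}
  grip_force: 60

```text
t: 3.6
tool_pos: [0.5879, -0.1801, 0.1297]
orientation: [0.918, 0.26, 0.082, 0.289]
ft_force: [0.4, 0.9, -0.6]
gripper_width: 0.477
gripper_force: 0.0
```

```bash
python3 - <<'E'
from h import *
go(.073,.017,1,-.0025);o=manip.get_obs();print(o['t'],np.round(o['joint_pos'],2),o['tool_pos'],o['ft_force'],o['torque'],o['gripper_width'],o['gripper_force'])
E
```

```text
shift cm [-0.01 -0.04 -0.01] rotvec [-0.002  0.001 -0.004]
3.6 [ 0.23  0.57 -0.35  2.05  1.35  0.73 -2.2 ] [ 0.58786102 -0.18009027  0.12969572] [ 0.38735239  0.89535507 -0.62267686] [0.42269955 0.27698591 0.01011375] 0.476524160595923 0.0
```

>>> carry_out:
  series:
    - {"grip": 2,"dx": 0,"dy": 0,"dz": 0,"ax": 0,"ay": 0,"az": 0}
    - {"grip": 2,"dx": 0,"dy": 0,"dz": 0,"ax": 0,"ay": 0,"az": 0}
    - {"grip": 2,"dx": 0,"dy": 0,"dz": 0,"ax": 0,"ay": 0,"az": 0}
    - {"grip": 2,"dx": 0,"dy": 0,"dz": 0,"ax": 0,"ay": 0,"az": 0}
    - {"grip": 2,"dx": 0,"dy": 0,"dz": 0,"ax": 0,"ay": 0,"az": 0}
  grip_force: 60

```text
t: 4.1
tool_pos: [0.5882, -0.1806, 0.1302]
orientation: [0.918, 0.259, 0.083, 0.289]
ft_force: [1.6, -2.3, 4.0]
gripper_width: 0.385
gripper_force: 60.0
```

```bash
python3 - <<'E'
from h import *
go(.073,.017,1,-.0025);o=manip.get_obs();print(o['t'],o['ft_force'],o['torque'],o['gripper_width'],o['gripper_force'])
E
```

```text
shift cm [-0.05  0.01 -0.07] rotvec [-0.001  0.001 -0.003]
4.1 [ 1.64304993 -2.34470698  3.99689765] [-0.33238285 -0.27795538 -0.16108037] 0.3851394189063932 59.99109601601958
```

>>> carry_out:
  series:
    - {"grip": 2,"dx": 0,"dy": 0,"dz": 0.5,"ax": 0,"ay": 0,"az": 0}
    - {"grip": 2,"dx": -0.3,"dy": 0.5,"dz": 1.3,"ax": 0,"ay": 0,"az": 0}
    - {"grip": 2,"dx": -0.7,"dy": 1.1,"dz": 2.4,"ax": 0,"ay": 0,"az": 0}
    - {"grip": 2,"dx": -1.2,"dy": 1.9,"dz": 3.8,"ax": 0,"ay": 0,"az": 0}
    - {"grip": 2,"dx": -1.8,"dy": 2.9,"dz": 5.4,"ax": 0,"ay": 0,"az": 0}
    - {"grip": 2,"dx": -2.5,"dy": 4,"dz": 7.3,"ax": 0,"ay": 0,"az": 0}
    - {"grip": 2,"dx": -3.3,"dy": 5.3,"dz": 9.5,"ax": 0,"ay": 0,"az": 0}
    - {"grip": 2,"dx": -4,"dy": 6.6,"dz": 11.7,"ax": 0,"ay": 0,"az": 0}
  grip_force: 60

```text
t: 4.9
tool_pos: [0.546, -0.1125, 0.2466]
orientation: [0.918, 0.26, 0.082, 0.288]
ft_force: [0.9, 0.1, -3.3]
gripper_width: 0.386
gripper_force: 60.0
```

>>> carry_out:
  series:
    - {"grip": 2,"dx": -0.4,"dy": 0.7,"dz": 1.2,"ax": 0,"ay": 0,"az": 0}
    - {"grip": 2,"dx": -0.4,"dy": 0.7,"dz": 1.2,"ax": 0,"ay": 0,"az": 0}
    - {"grip": 2,"dx": -0.4,"dy": 0.7,"dz": 1.2,"ax": 0.03,"ay": -0.049,"az": -0.082}
    - {"grip": 2,"dx": -0.4,"dy": 0.7,"dz": 1.2,"ax": 0.06,"ay": -0.098,"az": -0.164}

```text
t: 5.3
tool_pos: [0.5428, -0.1072, 0.2574]
orientation: [0.94, 0.165, 0.11, 0.279]
ft_force: [-0.3, 1.2, -4.8]
gripper_width: 0.382
gripper_force: 60.0
```

```bash
python3 - <<'E'
from h import *
o=manip.get_obs();print(o['t'],np.round(o['joint_pos'],2),o['tool_pos'],o['ft_force'],o['gripper_width'],o['gripper_force'])
im=manip.camera('scene')[40:224,60:305];im2=manip.camera('side')[130:384,130:469]
cv2.imwrite('pics/w4.png',np.hstack([cv2.resize(im,(400,300)),cv2.resize(im2,(400,300))])[:,:,::-1])
E
```

```text
5.3 [ 0.2   0.29 -0.48  2.07  0.99  0.9  -2.16] [ 0.54275314 -0.10718596  0.25741607] [-0.33801725  1.21988424 -4.81854891] 0.3822026098543093 59.982107654213905
```

View pics/w4.png

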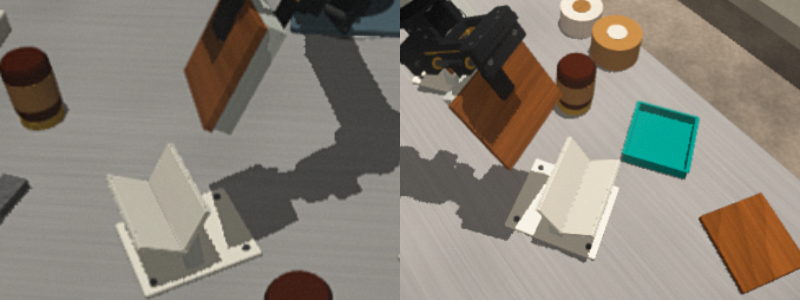

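>>> carry_out:
  series:
    - {"grip": 2,"dx": 0,"dy": 0,"dz": 0,"ax": -0.03,"ay": 0.049,"az": 0.082}
    - {"grip": 2,"dx": 0,"dy": 0,"dz": 0,"ax": -0.072,"ay": 0.118,"az": 0.197}
    - {"grip": 2,"dx": 0,"dy": 0,"dz": 0,"ax": -0.114,"ay": 0.186,"az": 0.311}
    - {"grip": 2,"dx": 0,"dy": 0,"dz": 0,"ax": -0.155,"ay": 0.255,"az": 0.426}
    - {"grip": 2,"dx": 0,"dy": 0,"dz": 0,"ax": -0.197,"ay": 0.323,"az": 0.541}
    - {"grip": 2,"dx": 0,"dy": 0,"dz": 0,"ax": -0.239,"ay": 0.392,"az": 0.655}
    - {"grip": 2,"dx": 0,"dy": 0,"dz": 0,"ax": -0.281,"ay": 0.46,"az": 0.77}
    - {"grip": 2,"dx": 0,"dy": 0,"dz": 0,"ax": -0.323,"ay": 0.529,"az": 0.885}
  grip_force: 60

```text
t: 6.2
tool_pos: [0.5432, -0.1072, 0.2577]
orientation: [0.718, 0.629, -0.051, 0.294]
ft_force: [0.3, 0.0, -3.7]
gripper_width: 0.38
gripper_force: 60.0
```

>>> carry_out:
  series:
    - {"grip": 2,"dx": 0,"dy": 0,"dz": 0,"ax": -0.042,"ay": 0.069,"az": 0.115}
    - {"grip": 2,"dx": 0,"dy": 0,"dz": 0,"ax": -0.084,"ay": 0.137,"az": 0.229}
    - {"grip": 2,"dx": 0,"dy": 0,"dz": 0,"ax": -0.126,"ay": 0.206,"az": 0.344}
    - {"grip": 2,"dx": 0,"dy": 0,"dz": 0,"ax": -0.167,"ay": 0.274,"az": 0.459}
    - {"grip": 2,"dx": 0,"dy": 0,"dz": 0,"ax": -0.209,"ay": 0.343,"az": 0.573}
    - {"grip": 2,"dx": 0,"dy": 0,"dz": 0,"ax": -0.251,"ay": 0.411,"az": 0.688}
    - {"grip": 2,"dx": 0,"dy": 0,"dz": 0,"ax": -0.293,"ay": 0.48,"az": 0.803}
    - {"grip": 2,"dx": 0,"dy": 0,"dz": 0,"ax": -0.335,"ay": 0.548,"az": 0.917}

```text
t: 7.0
tool_pos: [0.5432, -0.1072, 0.2577]
orientation: [0.274, 0.914, -0.201, 0.222]
ft_force: [-0.6, -0.2, -4.7]
gripper_width: 0.381
gripper_force: 60.0
```

```bash
python3 - <<'E'
from h import *
go(.21,.020,-1,-.0025)
o=manip.get_obs();print(o['t'],np.round(o['joint_pos'],2),o['tool_pos'],o['ft_force'],o['gripper_width'],o['gripper_force'])
E
```

```text
shift cm [ 0.49 -0.83 -1.42] rotvec [-0.337  0.55   0.929]
7.0 [ 0.37  0.33 -0.69  2.05  1.04  0.96  0.02] [ 0.54318484 -0.10724115  0.25765896] [-0.5538552  -0.20676611 -4.71645199] 0.38085986848121933 59.983330350369215
```

>>> carry_out:
  series:
    - {"grip": 2,"dx": 0,"dy": 0,"dz": 0,"ax": -0.042,"ay": 0.069,"az": 0.115}
    - {"grip": 2,"dx": 0,"dy": 0,"dz": 0,"ax": -0.084,"ay": 0.137,"az": 0.229}
    - {"grip": 2,"dx": 0,"dy": 0,"dz": 0,"ax": -0.126,"ay": 0.206,"az": 0.344}
    - {"grip": 2,"dx": 0,"dy": 0,"dz": 0,"ax": -0.167,"ay": 0.274,"az": 0.459}
    - {"grip": 2,"dx": 0,"dy": 0,"dz": 0,"ax": -0.209,"ay": 0.343,"az": 0.573}
    - {"grip": 2,"dx": 0,"dy": 0,"dz": 0,"ax": -0.251,"ay": 0.411,"az": 0.688}
    - {"grip": 2,"dx": 0,"dy": 0,"dz": 0,"ax": -0.3,"ay": 0.49,"az": 0.82}
    - {"grip": 2,"dx": 0,"dy": 0,"dz": 0,"ax": -0.337,"ay": 0.55,"az": 0.929}

```text
t: 7.8
tool_pos: [0.5433, -0.1071, 0.2576]
orientation: [-0.259, 0.918, -0.289, 0.081]
ft_force: [-0.5, 0.3, -5.2]
gripper_width: 0.382
gripper_force: 60.0
```

>>> carry_out:
  series:
    - {"grip": 2,"dx": 0,"dy": 0,"dz": 0,"ax": 0,"ay": 0,"az": 0}
    - {"grip": 2,"dx": 0,"dy": 0,"dz": 0,"ax": 0,"ay": 0,"az": 0}
    - {"grip": 2,"dx": 0,"dy": 0,"dz": 0,"ax": 0,"ay": 0,"az": 0}

```text
t: 8.1
tool_pos: [0.5436, -0.1072, 0.2584]
orientation: [-0.253, 0.92, -0.289, 0.083]
ft_force: [-0.8, -0.4, -4.3]
gripper_width: 0.383
gripper_force: 60.0
```

```bash
python3 - <<'E'
from h import *
go(.21,.020,-1,-.0025);go(.075,.020,-1,-.0025)
o=manip.get_obs();print(o['t'],np.round(o['joint_pos'],2),o['tool_pos'],o['ft_force'],o['gripper_width'],o['gripper_force'],manip.calibration('wrist'))
im=manip.camera('wrist');im2=manip.camera('side')[130:384,130:469]
cv2.imwrite('pics/w5w.png',im[:,:,::-1])
cv2.imwrite('pics/w5.png',np.hstack([cv2.resize(im,(400,300)),cv2.resize(im2,(400,300))])[:,:,::-1])
E
```

```text
shift cm [ 0.44 -0.84 -1.49] rotvec [-0.004  0.006  0.008]
shift cm [  4.48  -7.45 -12.55] rotvec [-0.004  0.006  0.008]
8.1 [ 0.45  0.35 -0.79  2.05  1.08  1.    1.12] [ 0.54363349 -0.10717035  0.25839137] [-0.83736045 -0.40559235 -4.28310852] 0.3828957551555027 59.98582128435373 {'fx': 320.3831269072226, 'fy': 320.3831269072226, 'cx': 262.00232730621707, 'cy': 191.62519231534822, 'k1': -0.02648810838348604, 'eye': array([ 0.43480758, -0.07563286,  0.37664109]), 'rotation': array([ 0.42586417,  0.84183553, -0.01802547,  0.33110079])}
```

View pics/w5.png

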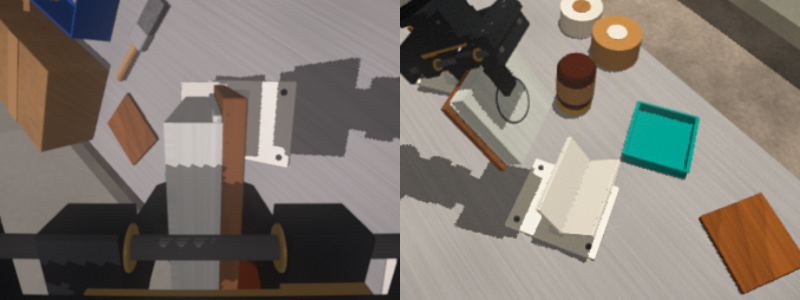

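```bash
python3 - <<'E'
from h import *
o=manip.get_obs();T=o['tool_pos'];q=R.from_quat(o['orientation'])
im=cv2.imread('pics/w5w.png')
cv2.imwrite('pics/w6.png',cv2.resize(im[95:215,195:335],None,fx=4.8,fy=4.8,interpolation=cv2.INTER_CUBIC))
for px in[(284,124),(315,124),(210,156)]:
  for h in(.044,.047,.05):
    e,d=ray('wrist',px);e2=q.inv().apply(e-T);d2=q.inv().apply(d);print(px,h,(e2+d2*(-h-e2[2])/d2[2]).round(4))
print(RS.apply([0,1,0])@q.as_matrix())
E
```

```text
(284, 124) 0.044 [ 0.0667  0.0068 -0.044 ]
(284, 124) 0.047 [ 0.067   0.0066 -0.047 ]
(284, 124) 0.05 [ 0.0672  0.0064 -0.05  ]
(315, 124) 0.044 [ 0.0667  0.0164 -0.044 ]
(315, 124) 0.047 [ 0.067   0.0159 -0.047 ]
(315, 124) 0.05 [ 0.0673  0.0154 -0.05  ]
(210, 156) 0.044 [ 0.0566 -0.0167 -0.044 ]
(210, 156) 0.047 [ 0.0572 -0.0162 -0.047 ]
(210, 156) 0.05 [ 0.0578 -0.0157 -0.05  ]
[-0.99995102  0.00978891  0.00145942]
```

View pics/w6.png

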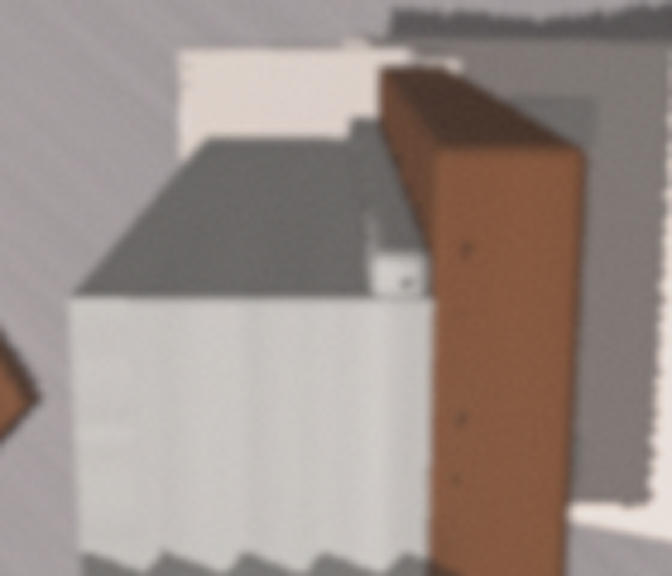

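>>> carry_out:
  series:
    - {"grip": 2,"dx": 0.6,"dy": -0.9,"dz": -1.5,"ax": -0.002,"ay": 0.003,"az": 0.004}
    - {"grip": 2,"dx": 1.3,"dy": -2.0,"dz": -3.5,"ax": -0.002,"ay": 0.003,"az": 0.004}
    - {"grip": 2,"dx": 2.1,"dy": -3.2,"dz": -5.5,"ax": -0.002,"ay": 0.003,"az": 0.004}
    - {"grip": 2,"dx": 2.8,"dy": -4.4,"dz": -7.5,"ax": -0.002,"ay": 0.003,"az": 0.004}
    - {"grip": 2,"dx": 3.4,"dy": -5.3,"dz": -9.1,"ax": -0.002,"ay": 0.003,"az": 0.004}
    - {"grip": 2,"dx": 3.9,"dy": -6.1,"dz": -10.5,"ax": -0.002,"ay": 0.003,"az": 0.004}
    - {"grip": 2,"dx": 4.3,"dy": -6.7,"dz": -11.5,"ax": -0.002,"ay": 0.003,"az": 0.004}
    - {"grip": 2,"dx": 4.5,"dy": -7.1,"dz": -12.1,"ax": -0.002,"ay": 0.003,"az": 0.004}

```text
t: 9.0
tool_pos: [0.5889, -0.1786, 0.1369]
orientation: [-0.256, 0.919, -0.289, 0.082]
ft_force: [-0.6, -0.4, -4.7]
gripper_width: 0.384
gripper_force: 60.0
```

>>> carry_out:
  series:
    - {"grip": 2,"dx": 0,"dy": 0,"dz": 0,"ax": 0,"ay": 0,"az": 0}
    - {"grip": 2,"dx": 0,"dy": 0,"dz": 0,"ax": 0,"ay": 0,"az": 0}
    - {"grip": 2,"dx": 0,"dy": 0,"dz": 0,"ax": 0,"ay": 0,"az": 0}

```text
t: 9.3
tool_pos: [0.5892, -0.1776, 0.1385]
orientation: [-0.257, 0.918, -0.289, 0.083]
ft_force: [1.1, 0.5, -4.1]
gripper_width: 0.379
gripper_force: 60.0
```

```bash
python3 - <<'E'
from h import *
go(.0735,.017,-1,0)
o=manip.get_obs();print(o['t'],np.round(o['joint_pos'],2),o['tool_pos'],o['ft_force'],o['torque'],o['gripper_width'],o['gripper_force'])
d=o['tool_pos']-P(0,0,0);print('u n y',d@U,d@N,d@RS.apply([0,1,0]))
manip.camera('scene');o=manip.get_obs();d=o['tool_pos']-P(0,0,0);print('u n y',d@U,d@N,d@RS.apply([0,1,0]))
E
```

```text
shift cm [ 0.05 -0.14 -0.85] rotvec [-0.002  0.003  0.002]
9.3 [ 0.45  0.61 -0.64  2.03  1.41  0.88  0.94] [ 0.58920949 -0.17755963  0.13845472] [ 1.078755    0.54984184 -4.09620081] [ 1.03991424  0.48024335 -0.04173147] 0.3786581831850218 59.98575713485479
u n y 0.08130167808176492 0.020670807697657327 0.000308568538871869
u n y 0.0812825436278516 0.02074239222116094 0.0002764144098125704
```

>>> carry_out:
  series:
    - {"grip": 2,"dx": 0.06,"dy": -0.1,"dz": -0.16,"ax": 0,"ay": 0,"az": 0}
    - {"grip": 2,"dx": 0.12,"dy": -0.2,"dz": -0.33,"ax": 0,"ay": 0,"az": 0}
    - {"grip": 2,"dx": 0.18,"dy": -0.29,"dz": -0.49,"ax": 0,"ay": 0,"az": 0}
    - {"grip": 2,"dx": 0.21,"dy": -0.34,"dz": -0.57,"ax": 0,"ay": 0,"az": 0}
    - {"grip": 2,"dx": 0.21,"dy": -0.34,"dz": -0.57,"ax": 0,"ay": 0,"az": 0}

```text
t: 9.85
tool_pos: [0.5909, -0.1815, 0.132]
orientation: [-0.257, 0.919, -0.289, 0.082]
ft_force: [-0.8, -0.0, -3.0]
gripper_width: 0.376
gripper_force: 60.0
```

```bash
cat > s.py <<'E'
from h import *
o=manip.get_obs();f=o['ft_force'];Y=RS.apply([0,1,0])
d=o['tool_pos']-P(0,0,0);print(o['t'],'u n y',d@U,d@N,d@Y,'F',f@U,f@N,f@Y,o['torque'],o['gripper_width'])
E
python3 s.py
```

```text
9.85 u n y 0.07359883382658942 0.020451440241276878 -0.0003093753019629172 F -2.2743355224514405 -2.0375633460057085 -0.6833170908002076 [ 0.92165518  0.53249183 -0.14548508] 0.37571695875766686
```

>>> carry_out:
  series:
    - {"grip": 2,"dx": -0.06,"dy": 0.1,"dz": -0.08,"ax": 0,"ay": 0,"az": 0}
    - {"grip": 2,"dx": -0.12,"dy": 0.2,"dz": -0.16,"ax": 0,"ay": 0,"az": 0}
    - {"grip": 2,"dx": -0.09,"dy": 0.15,"dz": -0.24,"ax": 0,"ay": 0,"az": 0}
    - {"grip": 2,"dx": -0.09,"dy": 0.15,"dz": -0.24,"ax": 0,"ay": 0,"az": 0}

```text
t: 10.25
tool_pos: [0.5903, -0.1795, 0.1304]
orientation: [-0.257, 0.918, -0.29, 0.083]
ft_force: [-3.2, 3.1, 5.3]
gripper_width: 0.382
gripper_force: 60.0
```

```bash
python3 s.py
```

```text
10.25 u n y 0.07339483129636012 0.017840791361612904 0.00023514265503022375 F 6.839507700849898 -0.5238540065406927 -1.1357168794304084 [ 0.33864118  0.91209452 -0.34469248] 0.38189833268055196
```

>>> carry_out:
  series:
    - {"grip": 2,"dx": -0.04,"dy": 0.07,"dz": -0.06,"ax": 0,"ay": 0,"az": 0}
    - {"grip": 2,"dx": -0.04,"dy": 0.07,"dz": -0.06,"ax": 0,"ay": 0,"az": 0}

```text
t: 10.45
tool_pos: [0.5903, -0.1794, 0.1303]
orientation: [-0.257, 0.918, -0.29, 0.083]
ft_force: [-3.1, 1.9, 6.9]
gripper_width: 0.383
gripper_force: 60.0
```

```bash
python3 s.py
```

```text
10.45 u n y 0.07338935451150105 0.017742325927265587 0.00028987699424380144 F 7.449101602832684 1.3433500989250506 -1.6429329312949839 [ 0.0397859   0.84125933 -0.27251616] 0.38307422447033657
```

>>> carry_out:
  series:
    - {"grip": 2,"dx": -0.04,"dy": 0.07,"dz": -0.06,"ax": 0,"ay": 0,"az": 0}
    - {"grip": 2,"dx": -0.04,"dy": 0.07,"dz": -0.06,"ax": 0,"ay": 0,"az": 0}

```text
t: 10.65
tool_pos: [0.5903, -0.1794, 0.1302]
orientation: [-0.256, 0.918, -0.291, 0.083]
ft_force: [-2.4, 0.5, 8.7]
gripper_width: 0.375
gripper_force: 60.0
```

```bash
python3 s.py
```

```text
10.65 u n y 0.0733793780597417 0.017671345513986175 0.00025918269681394113 F 8.110247272284127 3.623971678780905 -1.7347873912420055 [-0.32530013  0.72023355 -0.27935251] 0.37537239873413103
```

>>> carry_out:
  series:
    - {"grip": 3.6,"dx": 0,"dy": 0,"dz": 0,"ax": 0,"ay": 0,"az": 0}
    - {"grip": 4,"dx": 0,"dy": 0,"dz": 0,"ax": 0,"ay": 0,"az": 0}
    - {"grip": 5,"dx": 0,"dy": 0,"dz": 0,"ax": 0,"ay": 0,"az": 0}
    - {"grip": 6,"dx": 0,"dy": 0,"dz": 0,"ax": 0,"ay": 0,"az": 0}
    - {"grip": 7,"dx": 0,"dy": 0,"dz": 0,"ax": 0,"ay": 0,"az": 0}
    - {"grip": 7,"dx": 0,"dy": 0,"dz": 0,"ax": 0,"ay": 0,"az": 0}
    - {"grip": 7,"dx": 0,"dy": 0,"dz": 0,"ax": 0,"ay": 0,"az": 0}

```text
t: 11.35
tool_pos: [0.5892, -0.1786, 0.1284]
orientation: [-0.257, 0.919, -0.289, 0.082]
ft_force: [-0.4, -0.6, 0.4]
gripper_width: 0.796
gripper_force: 0.0
```

```bash
python3 s.py
```

```text
11.35 u n y 0.07252803723583824 0.015636807252016723 -0.00021753743345184488 F 0.1693920842162157 0.5297629151286629 -0.6214675091685637 [ 0.56713691  0.18087092 -0.02969461] 0.7964712114661759
```

>>> carry_out:
  series:
    - {"grip": 8,"dx": -0.5,"dy": 0.7,"dz": 1.2,"ax": 0,"ay": 0,"az": 0}
    - {"grip": 8,"dx": -0.9,"dy": 1.5,"dz": 2.5,"ax": 0,"ay": 0,"az": 0}
    - {"grip": 8,"dx": -1.5,"dy": 2.5,"dz": 4.1,"ax": 0,"ay": 0,"az": 0}
    - {"grip": 8,"dx": -2.2,"dy": 3.6,"dz": 6,"ax": 0,"ay": 0,"az": 0}
    - {"grip": 8,"dx": -2.9,"dy": 4.8,"dz": 8,"ax": 0,"ay": 0,"az": 0}
    - {"grip": 8,"dx": -3.6,"dy": 6,"dz": 10,"ax": 0,"ay": 0,"az": 0}
    - {"grip": 8,"dx": -4.3,"dy": 7,"dz": 12,"ax": 0,"ay": 0,"az": 0}
    - {"grip": 8,"dx": -4.3,"dy": 7,"dz": 12,"ax": 0,"ay": 0,"az": 0}

```text
t: 12.15
tool_pos: [0.5472, -0.1068, 0.251]
orientation: [-0.257, 0.918, -0.29, 0.085]
ft_force: [0.3, -0.2, -0.5]
gripper_width: 0.906
gripper_force: 0.0
```

```bash
python3 s.py; python3 - <<'E'
from h import *
im=manip.camera('scene')[90:230,115:235];im2=manip.camera('side')[215:355,210:330]
cv2.imwrite('pics/w7.png',cv2.resize(np.hstack([im,im2]),None,fx=3.33,fy=3.33,interpolation=cv2.INTER_CUBIC)[:,:,::-1])
E
```

```text
12.15 u n y 0.2206416131947733 0.017837772224966027 0.0013457228125602148 F -0.6122731981513185 0.007455550726836025 0.10570913667585556 [0.59732997 0.14260231 0.0074466 ] 0.905791310085771
```

View pics/w7.png

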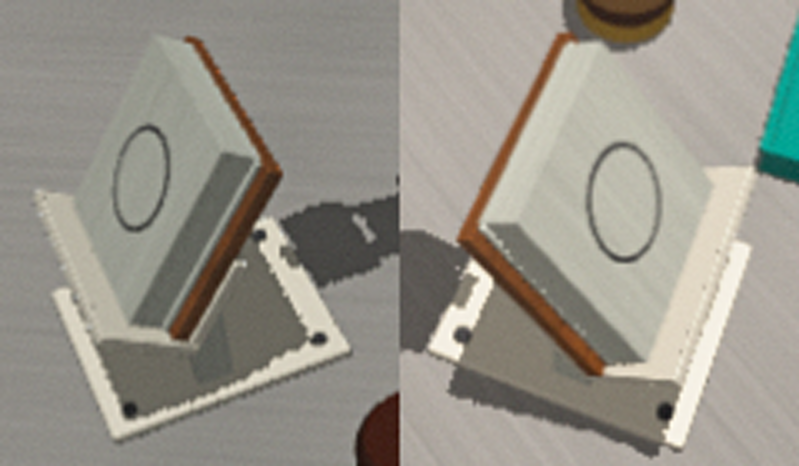

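```bash
python3 -c "
from bench import manip
print(manip.finish_job())"
```

```text
the job is handed in; nothing more can be done
None
```

The tin and board were turned over as one and set back on the same stand, board against the slope and tin bottom-up. They were let go and at rest in the last pictures, and the job was handed in at about 12 s with the other pair left alone.

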